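Set a glaze test tile and hold the reading lens in focus over it

ROBOT

A 7-joint arm with a two-finger parallel gripper is mounted at the origin on a cart in front of the work surface, level with it; the furniture and walls round the work are solid. World frame = base frame: x ahead of the robot, y to its left, z up, the work surface at z = 0. Lengths are in m, angles in rad, forces in N, time in s.
With the tool pointing down it reaches from about 0.4 to 0.875 m from the base axis. Payload 6.5 kg.
Tool frame: the origin (TCP) lies at the very end of the fingers, on their centre line; the grasp point (between the pads) lies 19 mm behind it; z points along the fingers, y is the line along which they close (so a half turn about z gives the same grasp; the last joint's range is limited). The gripper opens to 85 mm and grips with 20 to 120 N. Pads are 22 mm wide; open, the fingers measure 114 mm over their backs; the gripper's body (76 mm by 85 mm) begins 54 mm behind the grasp point. The pads swing forward as they close: fully open they stand 13 mm farther back than shut.
Start: joints at [-1.264, 0.536, -0.004, 1.538, 0.003, 1.067, -0.071], TCP at [0.237, 0.605, 0.231] pointing down, gripper open.
Joint ranges: [-2.7, 2.7], [-0.37, 2.16], [-1.27, 1.26], [0.24, 2.4], [-1.31, 4.45], [0.19, 1.91], [-2.76, 2.76]. Speed limits (rad/s): [2.39, 2.39, 3.14, 3.14, 3.14, 3.14, 3.14].

INTERFACE

Orientations are given as [roll, pitch, yaw] about the fixed x, y, z axes, in that order (R = Rz(yaw) Ry(pitch) Rx(roll)).
In Python, from rig import telemetry, imaging, env gives the robot as it stands.
- The arm moves only by the tool play_rows, never from a script. Its argument "steps" is a list of rows, each a list of 3 entries, a list of its own where there are three numbers: the shift along the tool's x, y, z in cm, then the turn, a rotation vector about the tool's x, y, z in rad, then the opening, from 0 (shut) to 1 (fully open). A call has 1 to 12 rows; each row is the pose to reach, as a shift and turn from the pose commanded when the call began, along the tool's axes at that moment; what a row does not reach only later rows make up. A row lasts 1/8 s, in which the tool goes at most 62.5 mm and 10.7 degrees, less where a joint would pass 70% of its speed; a pose out of reach is approached as far as the arm can. A call with a gripper value outside its range is refused whole. The fingers move at their own pace and stop on an object; "newtons" is the grip in N (left out, the last holds). Time passes only in rows, so rows that repeat a pose let the fingers close. It gives the time, the measured TCP pose, the force, the opening and the grip force at its end, in the units of the state.
- telemetry.sense(): the state, without advancing time (a new reading comes with each control period).
- imaging.snapshot(name): name is "scene" or "top" or "wrist"; returns a dict with "image" (420x560x3 uint8, red, green, blue), "depth" (420x560 float32, m along the optical axis (not along the pixel's ray), 0 where there is no reading), "K" (3x3 intrinsics, pixels), "position" and "orientation" of the camera in the world; the wrist camera has in their place "T_tool_cam" (4x4, takes a point from camera to tool coordinates, whose origin is the TCP and whose axes are the flange's). Camera axes: x right, y up, looking along -z (the intrinsics and any distortion apply to the point x, -y, -z); pixel columns grow to the right and rows downward; lengths in m; the calibration is good to about 2 mm. A picture is of the moment at which its call begins: read the wrist's pose just before it.
- env.finish_job(): hands the job in; it is judged then, once.
The state is a dict: "time_s": time; "joint_positions": joint angles; "qd": joint speeds; "effort": joint torques, N m; "eef_pos": TCP position; "tool_rot": TCP orientation; "wrist_force": force on the tool from outside, world axes, zero at the start; "torque": the same for the moment, N m; "finger_gap": finger opening in m; "grip_force": force on a finger pad.
Only numpy, scipy, OpenCV 4.12 (cv2) and the standard library are available. Lean on these libraries where they do the work, as an engineer would, in place of code of your own. Each camera call takes 0.05 s, during which the arm holds its last target. There are 200 camera calls.

TASK

First lay the teal-glazed test tile, glaze up, between the four corner stops of the white inspection stand and let go of it. Then pick up the red-handled reading lens and hold it level in the air, centred over that tile, with its rim at the same height as the yellow collar on the post. Finish while still holding the lens there, still and touching nothing else; do not shift the collar, and leave the other tiles, the yellow-lidded glaze jar and the plaster stamp where they are.

Things in the scene. Friction and masses are not known exactly. Their poses are not given: they have to be found in the camera images.
- teal_tile: the tile to inspect: fired clay slab 40 (its x) x 62 (its y) x 9 mm, about two thirds of its length teal glazed on top, the other end bare clay with a dark hole mark. Origin: centre of the underside; z up through the glazed face. Lies flat on the table, long axis (y) within about 30 degrees of world x. Either end may face the post when seated.
- brown_tile: a like tile with brown glaze, a bystander; same size and axes
- grey_tile: a like tile with pale grey glaze, a bystander; same size and axes
- stand: inspection stand fixed to the table: white plate 180 (x) x 110 (y) x 10 mm. Origin: centre of the underside; x points from the tile nest to the post, z up. The steel post (10 mm diameter, top 150 mm above the table) stands 65 mm from the origin on +x
- nest (a point): centre of the place for the tile, on the plate's top face, 10 mm above the table, 95 mm in front of the post (axes as the stand). Four aluminium corner stops, 6 mm high and 5 mm thick, leave a space 68 mm along x by 46 mm along y, so the tile's long axis (y) goes along the stand's x. Each stop reaches 12 mm along the tile's long sides, whose middle 44 mm stay open for fingers
- collar (a joint): height setting of the yellow collar on the post, 0 to 0.04 m upward; the collar's mid-height is 65 mm above the table at 0. A stiff friction fit (about 6 N): it stays where it is set
- focus_mark (a point): centre of the yellow collar (24 mm diameter, 12 mm tall, a small black-headed screw behind): its mid-height marks the focal height for the lens; z up
- loupe: reading lens (about 70 g) lying flat: round dark steel rim 66 mm across and 12 mm tall with clear glass, and a straight red handle. Origin: underside below the lens centre; z up. The handle runs along -x, from 42 to 152 mm from the lens centre, 16 mm wide (y) and 16 mm tall with flat sides, its underside flush with the rim's. It points to the robot within about 30 degrees.
- lens (a point): centre of the lens, at half the height of the rim, 6 mm above the loupe's underside
- loupe_grip (a point): a good place to grip the handle, 95 mm from the lens centre along the loupe's -x, 8 mm above its underside
- jar_yellow: glaze jar with a yellow lid, 52 mm diameter, 68 mm tall, origin under its centre; a bystander
- stamp: white plaster cylinder stamp lying on its side, 27 x 48 x 26 mm, origin under its centre; a bystander

How it is judged:
By the outcome, as a careful person would: the job done as asked, in the order asked, and still so for the second after the job is handed in, while the arm keeps its last pose, push and grip.
It also fails if it takes over 54 s, if anything falls off the work surface, if the arm or the gripper's body presses on something with over 40 N, if the wrist force passes 120 N, or if a joint passes its speed limit or range.

## Working session

There is one attempt and no reset: what is moved stays moved. The work goes in short steps, Python scripts to look and compute and a tool call to move; the robot and the scene stay as the last step left them, time stands still between calls to the robot, and variables do not carry over. Pictures are saved under pics/ and viewed, at most 10 in all, crops included, and the job is handed in when it is done.

Besides the shell and the picture viewer there is one more tool, called after "Call:" in YAML: its name, and indented under it one key for each argument. play_rows: Moves the arm, as the interface text tells. Its arguments: {"type":"object","properties":{"steps":{"type":"array","items":{"type":"array"}},"newtons":{"type":"number"}},"required":["steps"]}

```bash
mkdir -p pics
cat > h.py <<'E'
import numpy as np, cv2
from scipy.spatial.transform import Rotation as R
from rig import telemetry, imaging, env
def rot(o):
    o=np.array(o,float)
    if o.shape==(3,3): return o
    return R.from_quat(o).as_matrix() if o.size==4 else R.from_euler('xyz',o).as_matrix()
def snap(n):
    s=telemetry.sense(); d=imaging.snapshot(n)
    T=np.eye(4)
    if 'T_tool_cam' in d:
        T[:3,:3]=rot(s['tool_rot']);T[:3,3]=s['eef_pos'];T=T@np.array(d['T_tool_cam'])
    else: T[:3,:3]=rot(d['orientation']);T[:3,3]=d['position']
    d['T']=T; return d
def save(d,f,crop=None,k=1):
    im=d['image'][:,:,::-1]
    if crop: u0,v0,u1,v1=crop; im=im[v0:v1,u0:u1]
    cv2.imwrite('pics/'+f,cv2.resize(im,None,fx=k,fy=k,interpolation=cv2.INTER_CUBIC))
def ray(d,uv):
    K=d['K'];p=cv2.undistortPoints(np.array([[uv]],float),np.array(K),np.array(d.get('dist',d.get('distortion',np.zeros(5))),float).ravel())[0,0]
    return d['T'][:3,:3]@np.array([p[0],-p[1],-1])
def onz(d,uv,z):
    r=ray(d,uv);o=d['T'][:3,3];return o+r*(z-o[2])/r[2]
def dep(d,uv):
    z=d['depth'][int(round(uv[1])),int(round(uv[0]))];return d['T'][:3,3]+ray(d,uv)*z
def tri(d1,a,d2,b):
    r1,r2=ray(d1,a),ray(d2,b);o1,o2=d1['T'][:3,3],d2['T'][:3,3]
    t=np.linalg.lstsq(np.c_[r1,-r2],o2-o1,rcond=None)[0]
    p,q=o1+t[0]*r1,o2+t[1]*r2;return (p+q)/2,np.linalg.norm(p-q)
E
python3 - <<'E'
from h import *
import pickle
D={}
for n in['top','scene']:
    d=snap(n);D[n]=d;save(d,n+'0.png',k=1.4)
    print(n,[k for k in d],d['T'].round(3).tolist(),np.array(d['K']).round(1).tolist(),d.get('distortion'))
pickle.dump(D,open('d0.pkl','wb'))
print(telemetry.sense())
E
```

```text
top ['image', 'depth', 'K', 'position', 'orientation', 'T'] [[0.02, 0.972, -0.235, 0.353], [-1.0, 0.02, -0.001, -0.025], [0.004, 0.235, 0.972, 1.044], [0.0, 0.0, 0.0, 1.0]] [[404.1, 0.0, 279.8], [0.0, 404.1, 207.2], [0.0, 0.0, 1.0]] None
scene ['image', 'depth', 'K', 'position', 'orientation', 'T'] [[0.58, 0.634, -0.511, -0.053], [-0.814, 0.447, -0.371, -0.453], [-0.007, 0.631, 0.776, 0.983], [0.0, 0.0, 0.0, 1.0]] [[438.4, 0.0, 285.4], [0.0, 438.4, 220.8], [0.0, 0.0, 1.0]] None
{'time_s': 0.1, 'joint_positions': array([-1.2642213 ,  0.53714009, -0.00442363,  1.53879093,  0.0025766 ,
        1.06730209, -0.0712179 ]), 'qd': array([-0.00065163, -0.00330286, -0.00110868, -0.00251951,  0.00047696,
       -0.00101181,  0.00104632]), 'effort': array([ 1.28317333e-03, -5.84565675e+01,  1.05098225e+00, -2.59773552e+01,
        1.25121200e-02,  4.56248512e-03, -1.34307435e-06]), 'eef_pos': array([0.23653387, 0.60480597, 0.23046216]), 'tool_rot': array([-3.13996144e+00,  1.07675173e-04,  2.76884737e+00]), 'wrist_force': array([ 0.27885236, -0.14448544, -0.09970469]), 'torque': array([ 0.00488741, -0.04674851, -0.00974682]), 'grip_force': 0.0, 'finger_gap': 0.08535270202274484}
```

View pics/top0.png

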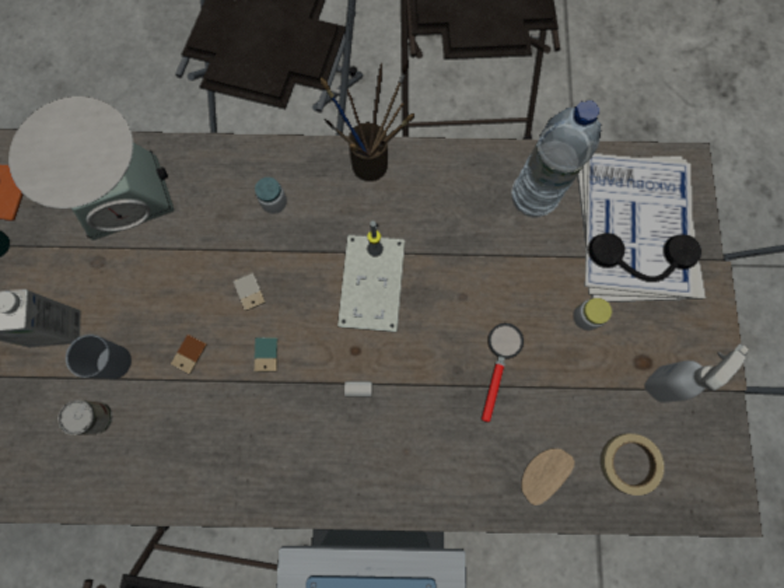

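View pics/scene0.png

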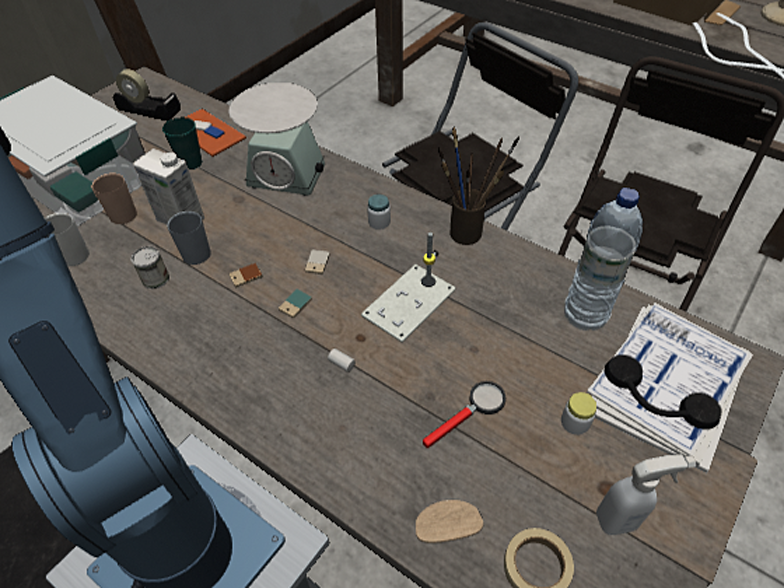

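The top view shows the teal tile at (265,354), stand (372,283) with collar (374,238), loupe lens (506,340) and handle to (487,420), the jar at (596,312) and the stamp at (358,389). The scene view shows the same layout: tile (295,302), stand (408,302), collar (430,258), lens (487,397) and handle end (427,442).

Run:
```python
from h import *
import pickle
D=pickle.load(open('d0.pkl','rb'));t,s=D['top'],D['scene']
P={'teal':((265,354),(295,302)),'collar':((374,238),(430,258)),'posttop':((374,224),(430,234)),'lens':((506,340),(487,397)),'hend':((487,420),(427,442)),
'c_fl':((340,326),(364,313)),'c_fr':((394,330),(401,337)),'c_br':((404,241),(453,289)),'c_bl':((349,236),(415,267)),'grey':((249,292),(317,262)),'brown':((188,354),(246,275)),'jar':((596,312),(581,403)),'stamp':((358,389),(341,359))}
for k,(a,b) in P.items():
    a=np.array(a)/1.4;b=np.array(b)/1.4
    p,e=tri(t,a,s,b);print(k,p.round(3),round(e,4),'top depth',dep(t,a).round(3),'scene depth',dep(s,b).round(3))
```

```text
teal [0.48  0.205 0.004] 0.0056 top depth [0.477 0.205 0.013] scene depth [0.479 0.2   0.01 ]
collar [0.684 0.008 0.08 ] 0.0071 top depth [0.679 0.01  0.087] scene depth [0.684 0.004 0.084]
posttop [0.684 0.007 0.148] 0.0026 top depth [0.681 0.008 0.153] scene depth [0.683 0.006 0.15 ]
lens [ 0.514 -0.238  0.005] 0.0015 top depth [ 0.512 -0.236  0.01 ] scene depth [ 0.512 -0.239  0.009]
hend [ 0.37  -0.199  0.014] 0.0049 top depth [ 0.368 -0.197  0.015] scene depth [ 0.37  -0.202  0.017]
c_fl [0.535 0.068 0.009] 0.0083 top depth [0.532 0.071 0.011] scene depth [0.537 0.064 0.012]
c_fr [ 0.528 -0.031  0.013] 0.0054 top depth [ 0.527 -0.029  0.009] scene depth [ 0.53  -0.033  0.012]
c_br [ 0.703 -0.045  0.003] 0.0001 top depth [ 0.702 -0.045  0.004] scene depth [ 0.698 -0.048  0.008]
c_bl [ 0.714  0.061 -0.006] 0.0023 top depth [0.707 0.061 0.013] scene depth [0.703 0.053 0.01 ]
grey [ 0.598  0.245 -0.001] 0.005 top depth [0.592 0.243 0.013] scene depth [0.594 0.238 0.007]
brown [ 0.478  0.348 -0.001] 0.0076 top depth [0.474 0.345 0.013] scene depth [0.475 0.336 0.01 ]
jar [ 0.559 -0.387  0.066] 0.0054 top depth [ 0.556 -0.384  0.069] scene depth [ 0.562 -0.389  0.064]
stamp [0.419 0.032 0.014] 0.0048 top depth [0.417 0.033 0.028] scene depth [0.416 0.025 0.024]
```

```bash
cat >> h.py <<'E'
def plan(p,yaw):
    "shift cm and rotvec in tool axes from measured pose to pointing-down pose at p, yaw"
    s=telemetry.sense();A=rot(s['tool_rot']);B=R.from_euler('xyz',[np.pi,0,yaw]).as_matrix()
    print('t',round(s['time_s'],2),'pos',np.round(s['eef_pos'],4),'rpy',np.round(s['tool_rot'],3),'shift',(A.T@(np.array(p)-s['eef_pos'])*100).round(2),'turn',R.from_matrix(A.T@B).as_rotvec().round(4))
E
python3 - <<'E'
from h import *
d=imaging.snapshot('wrist');print(np.array(d['T_tool_cam']).round(3),d['K'])
plan([.45,.2,.25],np.pi)
E
```

```text
[[-0.002  0.948  0.317  0.082]
 [ 1.     0.002 -0.001 -0.   ]
 [-0.001  0.317 -0.948 -0.142]
 [ 0.     0.     0.     1.   ]] [[329.69468359   0.         281.9503295 ]
 [  0.         329.69468359 209.60675031]
 [  0.           0.           1.        ]]
t 0.15 pos [0.2366 0.6049 0.2306] rpy [-3.14   0.     2.769] shift [-34.62 -29.94  -1.89] turn [-1.300e-03 -1.000e-04 -3.728e-01]
```

Call:
play_rows:
  steps:
    - [[-5,-4,0],[0,0,-0.1],1]
    - [[-12,-10,0],[0,0,-0.2],1]
    - [[-20,-17,0],[0,0,-0.3],1]
    - [[-28,-25,0],[0,0,-0.373],1]
    - [[-37,-34,1],[0,0,-0.373],1]
    - [[-37,-34,2],[0,0,-0.373],1]
    - [[-37,-34,3],[0,0,-0.373],1]
    - [[-37,-34,3],[0,0,-0.373],1]
    - [[-37,-34,3],[0,0,-0.373],1]
    - [[-37,-34,3],[0,0,-0.373],1]

```text
time_s: 1.4
eef_pos: [0.4573, 0.154, 0.2012]
tool_rot: [3.141, -0.0, 3.141]
wrist_force: [-0.7, 1.3, 1.3]
finger_gap: 0.0854
grip_force: 0.0
```

Run:
```python
from h import *
import pickle
plan([.46,.15,.2],np.pi)
d=snap('wrist');save(d,'w1.png',k=1.4);pickle.dump(d,open('w1.pkl','wb'))
```

```text
t 1.4 pos [0.4573 0.154  0.2012] rpy [ 3.141 -0.     3.141] shift [-0.27 -0.4   0.12] turn [ 0.0002 -0.0005 -0.0006]
```

View pics/w1.png

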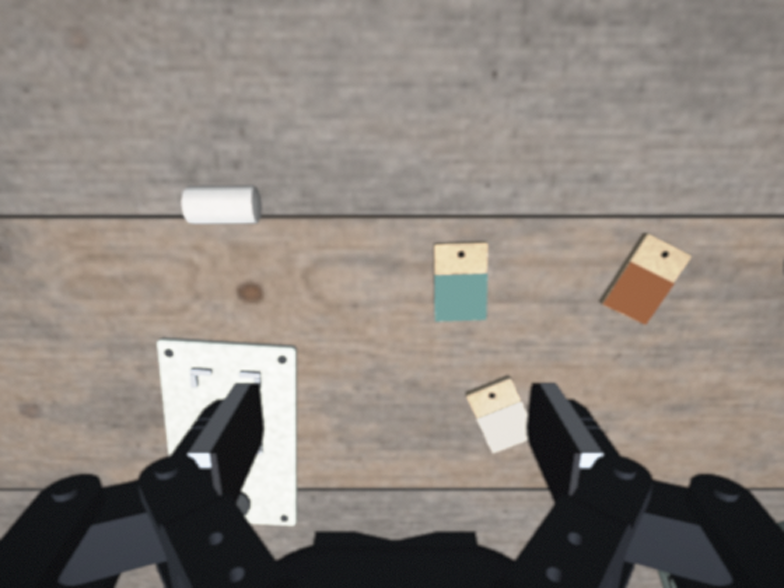

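The wrist view shows the teal tile with corners near (434,244), (488,242), (488,320) and (435,321). The left finger partly hides the stand at left. I'll take a second view with the nest clear.

Call:
play_rows:
  steps:
    - [[-5,-3,-3],[0,0,0],1]
    - [[-10,-5.4,-5],[0,0,0],1]
    - [[-10,-5.4,-5],[0,0,0],1]
    - [[-10,-5.4,-5],[0,0,0],1]
    - [[-10,-5.4,-5],[0,0,0],1]

```text
time_s: 2.08
eef_pos: [0.556, 0.1019, 0.2507]
tool_rot: [3.141, -0.002, -3.138]
wrist_force: [0.8, -0.3, -0.9]
finger_gap: 0.0856
grip_force: 0.0
```

Run:
```python
from h import *
import pickle
plan([.56,.1,.25],np.pi)
d=snap('wrist');save(d,'w2.png',(130,40,400,300),2.25 if 0 else 2.3);pickle.dump(d,open('w2.pkl','wb'))
```

```text
t 2.08 pos [0.556  0.1019 0.2507] rpy [ 3.141e+00 -2.000e-03 -3.138e+00] shift [-0.4  -0.19  0.07] turn [ 0.0004 -0.0018  0.0033]
```

View pics/w2.png

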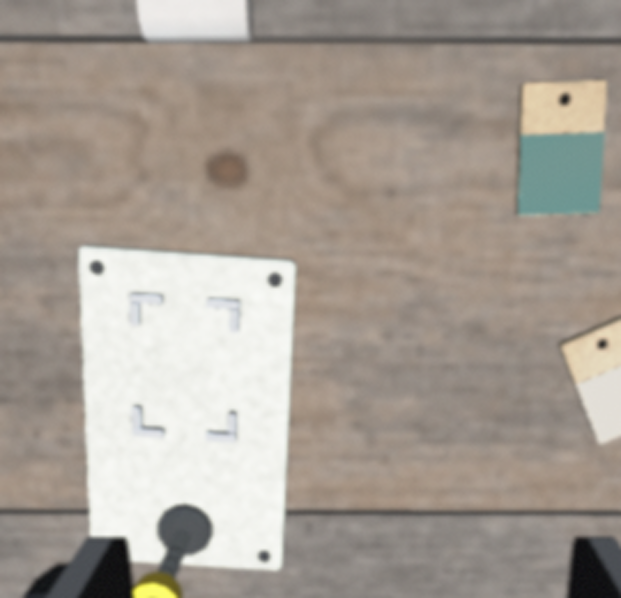

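The crop shows the nest stops' outer corners at (130,294), (241,298), (237,438) and (134,432), and the plate corners at (79,246), (296,261) and (281,571). The tile corners are at (522,85), (606,81), (602,212) and (517,214).

Run:
```python
from h import *
import pickle
w1=pickle.load(open('w1.pkl','rb'));w2=pickle.load(open('w2.pkl','rb'));D=pickle.load(open('d0.pkl','rb'))
c=lambda a:np.array([130,40])+(np.array(a)+.5)/2.3-.5
q=lambda a:np.array(a)/1.4
def fit(name,P):
    P=np.array(P);m=P.mean(0);a=(P[3]+P[2]-P[0]-P[1])/2;b=(P[1]+P[2]-P[0]-P[3])/2
    print(name,m.round(4),'len',np.linalg.norm(a[:2]).round(4),np.linalg.norm(b[:2]).round(4),'yaw',np.arctan2(a[1],a[0]).round(4),np.arctan2(-b[0],b[1]).round(4))
t1=[(434,244),(488,242),(488,320),(435,321)];t2=[(522,85),(606,81),(602,212),(517,214)]
fit('tile w1',[onz(w1,q(a),.009) for a in t1]);fit('tile w2',[onz(w2,c(a),.009) for a in t2])
for a,b in zip(t1,t2): p,e=tri(w1,q(a),w2,c(b));print(p.round(4),round(e,4), dep(w2,c(b)).round(4))
fit('nest',[onz(w2,c(a),.016) for a in[(130,294),(241,298),(237,438),(134,432)]])
p=[onz(w2,c(a),.010) for a in [(79,246),(296,261),(281,571)]]
fit('plate',[p[0],p[1],p[2],p[0]+p[2]-p[1]])
p=[onz(w2,c(a),.010) for a in [(97,268),(275,280),(264,556)]]
fit('screws',[p[0],p[1],p[2],p[0]+p[2]-p[1]])
p,e=tri(w1,q((158,342)),w2,c((79,246)));print('plate corner',p,e)
print('plate depth',dep(w2,c((185,360))),'post base',onz(w2,c((185,530)),.01))
# teal mask check
for d in(w1,w2):
    h=cv2.cvtColor(d['image'],cv2.COLOR_RGB2HSV);m=cv2.inRange(h,(75,60,60),(100,255,255))
    n,l,st,ce=cv2.connectedComponentsWithStats(m);i=1+np.argmax(st[1:,4]);pts=np.argwhere(l==i)[:,::-1].astype(np.float32)
    W=np.array([onz(d,x,.009)[:2]*1000 for x in pts]);print('teal glaze',cv2.minAreaRect(W.astype(np.float32)))
```

```text
tile w1 [0.4789 0.2047 0.009 ] len 0.0614 0.0405 yaw 0.0498 0.0261
tile w2 [0.4794 0.2042 0.009 ] len 0.0598 0.0407 yaw 0.0538 0.0351
[0.4501 0.1839 0.0039] 0.0003 [0.4503 0.1833 0.0074]
[0.4484 0.2238 0.0046] 0.0002 [ 0.4479  0.2256 -0.0015]
[0.5086 0.2265 0.0103] 0.0001 [5.095e-01 2.296e-01 4.000e-04]
[0.5099 0.1853 0.0085] 0.0007 [0.5105 0.1865 0.0012]
nest [0.5872 0.0172 0.016 ] len 0.0752 0.0552 yaw -0.0665 -0.0484
plate [0.6185 0.0148 0.01  ] len 0.1789 0.1085 yaw -0.0692 -0.0674
screws [0.6191 0.014  0.01  ] len 0.1594 0.0897 yaw -0.069 -0.0664
plate corner [ 0.52580835 -0.03212782  0.01125832] 0.0012950920807075234
plate depth [0.58494638 0.01570826 0.0095508 ] post base [0.68490057 0.00910368 0.01      ]
teal glaze ((490.46832275390625, 204.1602325439453), (34.768394470214844, 37.647666931152344), 1.8896238803863525)
teal glaze ((491.0555419921875, 204.39044189453125), (33.43268966674805, 38.56424331665039), 0.10291285812854767)
```

Call:
play_rows:
  steps:
    - [[3,5,2],[0,0,0],0.65]
    - [[7.8,10.5,5],[0,0,-0.038],0.65]
    - [[7.8,10.5,10],[0,0,-0.038],0.65]
    - [[7.8,10.5,15],[0,0,-0.038],0.65]
    - [[7.8,10.5,19],[0,0,-0.038],0.65]
    - [[7.8,10.5,19],[0,0,-0.038],0.65]
    - [[7.8,10.5,19],[0,0,-0.038],0.65]
    - [[7.8,10.5,19],[0,0,-0.038],0.65]

```text
time_s: 3.12
eef_pos: [0.4807, 0.2056, 0.0632]
tool_rot: [3.14, 0.003, -3.103]
wrist_force: [-0.1, 0.6, 0.2]
finger_gap: 0.0555
grip_force: 0.0
```

Run:
```python
from h import *
import pickle
plan([.479,.2045,.003],np.pi+.04);print(telemetry.sense()['finger_gap'])
d=snap('wrist');save(d,'w3.png',(80,40,480,340),2);pickle.dump(d,open('w3.pkl','wb'))
```

```text
t 3.12 pos [0.4807 0.2056 0.0632] rpy [ 3.140e+00  3.000e-03 -3.103e+00] shift [ 0.2  -0.12  6.02] turn [ 0.0014  0.003  -0.0017]
0.055450817485258604
```

View pics/w3.png

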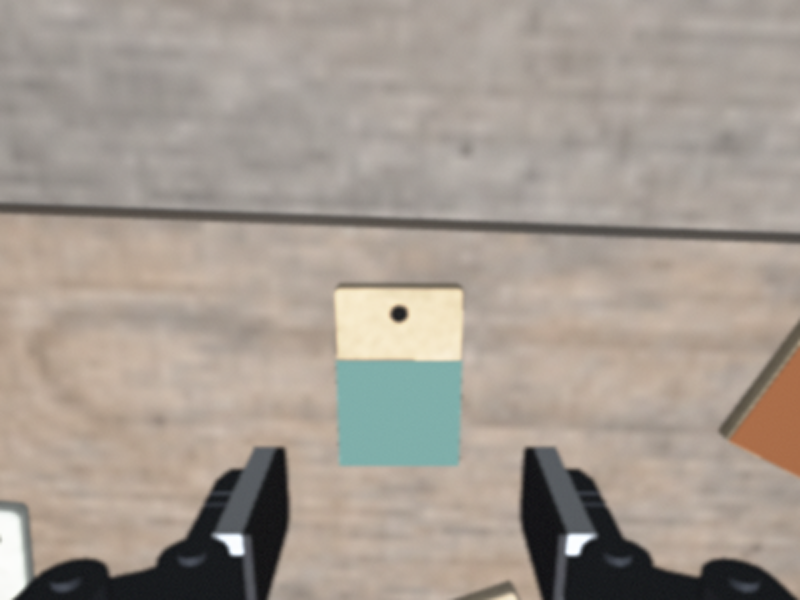

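Tile corners are at (336,287), (462,287), (459,465) and (340,465). The finger tips are symmetric about it, near (268,455) and (540,455), and aligned with it in yaw.

Run:
```python
from h import *
import pickle
d=pickle.load(open('w3.pkl','rb'));c=lambda a:np.array([80,40])+(np.array(a)+.5)/2-.5
P=np.array([onz(d,c(a),.009) for a in[(336,287),(462,287),(459,465),(340,465)]]);print(P.round(4).tolist(),P.mean(0))
for a in[(262,470),(275,470),(268,460),(540,470),(545,460)]: print(dep(d,c(a)).round(4))
```

```text
[[0.4484, 0.1838, 0.009], [0.447, 0.2222, 0.009], [0.5082, 0.2251, 0.009], [0.5096, 0.1853, 0.009]] [0.47829322 0.20408374 0.009     ]
[0.4703 0.1751 0.0812]
[0.4715 0.1774 0.079 ]
[0.4707 0.1754 0.0763]
[0.4685 0.234  0.0807]
[0.4683 0.2359 0.0768]
```

Call:
play_rows:
  steps:
    - [[0,0,3],[0,0,0],0.62]
    - [[0,0,5],[0,0,0],0.62]
    - [[0,0,6.1],[0,0,0],0.62]
    - [[0,0,6.1],[0,0,0],0.62]
    - [[0,0,6.1],[0,0,0],0.62]
    - [[0,0,6.1],[0,0,0],0.3]
    - [[0,0,6.1],[0,0,0],0.3]
    - [[0,0,6.1],[0,0,0],0.3]
    - [[0,0,6.1],[0,0,0],0.3]
  newtons: 40

```text
time_s: 4.3
eef_pos: [0.4802, 0.2053, 0.0014]
tool_rot: [3.141, 0.001, -3.103]
wrist_force: [-1.3, -0.6, 5.8]
finger_gap: 0.0387
grip_force: 40.0
```

Call:
play_rows:
  steps:
    - [[0,0,-3],[0,0,0],0.3]
    - [[0,0,-7],[0,0,0],0.3]
    - [[-3,-5,-9],[0,0,0.05],0.3]
    - [[-6,-11,-9],[0,0,0.108],0.3]
    - [[-10.2,-17,-9],[0,0,0.108],0.3]
    - [[-10.2,-19.3,-9],[0,0,0.108],0.3]
    - [[-10.2,-19.3,-9],[0,0,0.108],0.3]
    - [[-10.2,-19.3,-9],[0,0,0.108],0.3]
    - [[-10.2,-19.3,-9],[0,0,0.108],0.3]
    - [[-10.2,-19.3,-9],[0,0,0.108],0.3]

```text
time_s: 5.55
eef_pos: [0.5886, 0.0174, 0.0904]
tool_rot: [3.141, -0.0, 3.074]
wrist_force: [0.4, -0.5, -0.9]
finger_gap: 0.0384
grip_force: 40.9
```

Run:
```python
from h import *
import pickle
plan([.5897,.0167,.02],np.pi-.068);print(telemetry.sense()['finger_gap'])
d=snap('wrist');save(d,'w4.png',(130,60,430,285),2.6);pickle.dump(d,open('w4.pkl','wb'))
```

```text
t 5.55 pos [0.5886 0.0174 0.0904] rpy [ 3.141 -0.     3.074] shift [-0.12 -0.06  7.04] turn [ 0.0005 -0.0001  0.0002]
0.038409167409232
```

View pics/w4.png

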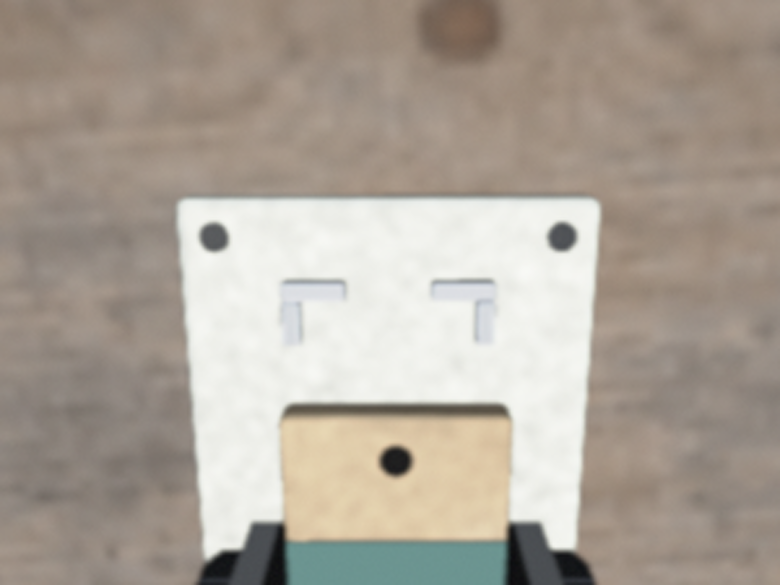

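Tile's front top corners are at (283,418) and (510,418), with its front lower edge at row 405. The two near stops' outer corners are at (281,281) and (495,281), and the plate's near corners at (178,198) and (600,198). Yaw looks aligned.

Run:
```python
from h import *
import pickle
d=pickle.load(open('w4.pkl','rb'));c=lambda a:np.array([130,60])+(np.array(a)+.5)/2.6-.5
th=-.068;A=np.array([[np.cos(th),np.sin(th)],[-np.sin(th),np.cos(th)]])
def q(n,a,z): p=onz(d,c(a),z);print(n,p.round(4),'stand frame',(A@p[:2]*1000).round(1))
q('tileTL',(283,418),.098);q('tileTR',(510,418),.098);q('botL',(290,405),.089);q('botR',(503,405),.089)
q('stopL',(281,281),.016);q('stopR',(495,281),.016);q('screwL',(214,237),.01);q('screwR',(562,237),.01)
q('plL',(179,198),.01);q('plR',(600,198),.01)
```

```text
tileTL [0.5553 0.0008 0.098 ] stand frame [553.9  38.5]
tileTR [0.5579 0.0386 0.098 ] stand frame [554.   76.4]
botL [0.5562 0.0008 0.089 ] stand frame [554.8  38.6]
botR [0.5588 0.0385 0.089 ] stand frame [554.9  76.3]
stopL [ 0.5478 -0.009   0.016 ] stand frame [547.2  28.2]
stopR [0.5516 0.0454 0.016 ] stand frame [547.3  82.8]
screwL [ 0.5363 -0.0258  0.01  ] stand frame [536.9  10.7]
screwR [0.5426 0.0637 0.01  ] stand frame [537.  100.4]
plL [ 0.5259 -0.0333  0.01  ] stand frame [527.    2.5]
plR [0.5334 0.0734 0.01  ] stand frame [527.2 109.5]
```

Call:
play_rows:
  steps:
    - [[-0.15,-0.17,3],[0,0,0],0.3]
    - [[-0.15,-0.17,5],[0,0,0],0.3]
    - [[-0.15,-0.17,6.5],[0,0,0],0.3]
    - [[-0.15,-0.17,6.5],[0,0,0],0.3]
    - [[-0.15,-0.17,6.5],[0,0,0],0.3]
    - [[-0.15,-0.17,6.5],[0,0,0],0.3]

```text
time_s: 6.35
eef_pos: [0.5909, 0.0142, 0.0261]
tool_rot: [3.141, 0.001, 3.072]
wrist_force: [0.3, 0.1, -1.5]
finger_gap: 0.0388
grip_force: 40.9
```

Run:
```python
from h import *
import pickle
plan([.5897,.0167,.0115],np.pi-.068)
d=snap('wrist');save(d,'w5.png',(160,80,400,290),2.8);pickle.dump(d,open('w5.pkl','wb'))
```

```text
t 6.35 pos [0.5909 0.0142 0.0261] rpy [3.141e+00 1.000e-03 3.072e+00] shift [0.13 0.24 1.46] turn [ 0.0002  0.0015 -0.0018]
```

View pics/w5.png

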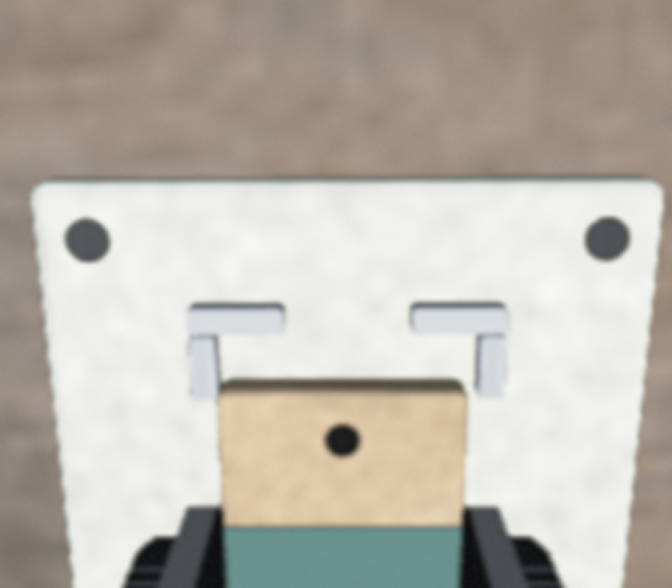

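The stops' outer edges are at columns 189 and 508 (row 304), and the tile spans columns 220–466 with its front top edge at row 392. So the tile is about 1 mm left of centre.

Run:
```python
from h import *
import pickle
d=pickle.load(open('w5.pkl','rb'));c=lambda a:np.array([160,80])+(np.array(a)+.5)/2.8-.5
th=-.068;A=np.array([[np.cos(th),np.sin(th)],[-np.sin(th),np.cos(th)]])
def q(n,a,z): p=onz(d,c(a),z);print(n,p.round(4),'stand frame',(A@p[:2]*1000).round(1))
q('tileTL',(220,393),.0337);q('tileTR',(466,393),.0337);q('botL',(224,381),.0247);q('botR',(461,381),.0247)
q('stopL',(189,306),.016);q('stopR',(508,306),.016);q('screwL',(88,241),.01);q('screwR',(607,239),.01)
q('plL',(32,183),.01);q('plR',(664,182),.01)
```

```text
tileTL [ 0.5573 -0.0024  0.0337] stand frame [556.2  35.5]
tileTR [0.56   0.0356 0.0337] stand frame [556.3  73.5]
botL [ 0.5585 -0.003   0.0247] stand frame [557.4  35. ]
botR [0.5613 0.0359 0.0247] stand frame [557.6  73.9]
stopL [ 0.5477 -0.0088  0.016 ] stand frame [547.   28.4]
stopR [0.5516 0.0452 0.016 ] stand frame [547.2  82.6]
screwL [ 0.5364 -0.0258  0.01  ] stand frame [537.   10.7]
screwR [0.5425 0.0634 0.01  ] stand frame [536.9 100.2]
plL [ 0.526  -0.0337  0.01  ] stand frame [527.    2.1]
plR [0.5334 0.0729 0.01  ] stand frame [527.2 108.9]
```

Call:
play_rows:
  steps:
    - [[0.05,0.1,0.7],[0,0,0],0.3]
    - [[0.05,0.1,1.2],[0,0,0],0.3]
    - [[0.05,0.1,1.45],[0,0,0],0.3]
    - [[0.05,0.1,1.45],[0,0,0],0.3]
    - [[0.05,0.1,1.45],[0,0,0],0.3]
    - [[0.05,0.1,1.45],[0,0,0],0.3]

```text
time_s: 7.15
eef_pos: [0.5893, 0.0153, 0.0114]
tool_rot: [3.142, -0.001, 3.072]
wrist_force: [-3.2, 0.7, 10.0]
finger_gap: 0.0387
grip_force: 41.9
```

Call:
play_rows:
  steps:
    - [[0,0,0],[0,0,0],0.6]
    - [[0,0,0],[0,0,0],0.6]
    - [[0,0,0],[0,0,0],0.6]
    - [[0,0,-3],[0,0,0],0.6]
    - [[0,0,-8],[0,0,0],0.6]
    - [[2,0,-14],[0,0,0],0.6]
    - [[2,0,-19],[0,0,0],0.6]
    - [[2,-3,-19],[0,0,0],0.6]
    - [[2,-3,-19],[0,0,0],0.6]
    - [[2,-3,-19],[0,0,0],0.6]

```text
time_s: 8.4
eef_pos: [0.5674, -0.0128, 0.2003]
tool_rot: [3.141, -0.001, 3.072]
wrist_force: [-0.3, 0.5, -0.2]
finger_gap: 0.0512
grip_force: 0.0
```

Run:
```python
from h import *
import pickle
plan([.42,-.213,.2],np.pi-.26)
d=snap('wrist');s=snap('scene')
pickle.dump((d,s),open('w6.pkl','wb'))
a=cv2.resize(d['image'][40:300,150:400],(500,520));b=cv2.resize(s['image'][130:260,240:340],(300,390),interpolation=cv2.INTER_CUBIC)
c=np.zeros((520,800,3),np.uint8);c[:,:500]=a;c[:390,500:]=b
cv2.imwrite('pics/w6.png',c[:,:,::-1])
```

```text
t 8.4 pos [ 0.5674 -0.0128  0.2003] rpy [ 3.141e+00 -1.000e-03  3.072e+00] shift [ 13.3  -21.     0.03] turn [ 0.0002 -0.001   0.1903]
```

View pics/w6.png

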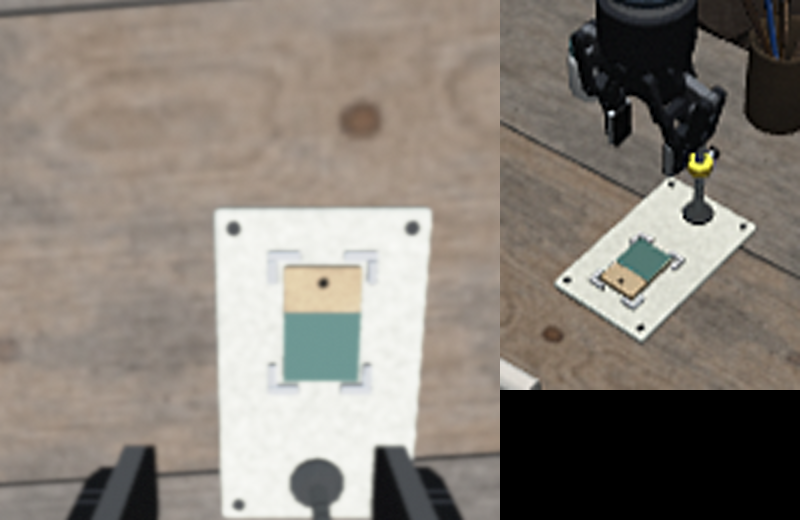

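Tile is seated: it spans (283–361, 265–382), inside all four stops, glaze up, and clear of them. The scene inset shows the collar at (700,164). Next is a tilted wrist view to measure the collar's height.

Call:
play_rows:
  steps:
    - [[2,1,1],[0,-0.15,0],0.6]
    - [[5,2,3],[0,-0.3,0],0.6]
    - [[6.7,2,5],[0,-0.45,0],0.6]
    - [[6.7,2,5],[0,-0.45,0],0.6]
    - [[6.7,2,5],[0,-0.45,0],0.6]
    - [[6.7,2,5],[0,-0.45,0],0.6]
    - [[6.7,2,5],[0,-0.45,0],0.6]

```text
time_s: 9.38
eef_pos: [0.5014, 0.0118, 0.1501]
tool_rot: [-3.141, 0.448, 3.073]
wrist_force: [0.2, 0.2, 0.3]
finger_gap: 0.0513
grip_force: 0.0
```

```bash
cat > col.py <<'E'
from h import *
import pickle
from scipy.optimize import minimize
def proj(d,P):
    q=(np.asarray(P)-d['T'][:3,3])@d['T'][:3,:3];u=np.array(d['K'])@np.c_[q[:,0],-q[:,1],-q[:,2]].T;return (u[:2]/u[2]).T
def ymask(d,c):
    h=cv2.cvtColor(d['image'],cv2.COLOR_RGB2HSV);m=cv2.inRange(h,(20,110,70),(36,255,255))
    u=proj(d,[c])[0];g=np.zeros_like(m);cv2.circle(g,tuple(int(x) for x in u.round()),45,255,-1);return m&g
a=np.linspace(0,2*np.pi,48)
def cyl(x,y,z): return np.array([[x+.012*np.cos(t),y+.012*np.sin(t),z+s*.006] for t in a for s in(-1,1)])
def fit(d,x0,name,fz=None):
    m=ymask(d,x0);v=np.argwhere(m)[:,::-1]
    b=np.r_[v.min(0)-.5,v.max(0)+.5];M=cv2.GaussianBlur(m.astype(float)/255,(0,0),1)
    def cost(p):
        H=cv2.convexHull(proj(d,cyl(x0[0]+p[0],x0[1]+p[1],x0[2]+p[2])).astype(np.float32))
        g=np.zeros((420,560),np.uint8);cv2.fillConvexPoly(g,np.round(H*16).astype(np.int32),255,cv2.LINE_AA,4)
        return ((cv2.GaussianBlur(g/255.,(0,0),1)-M)**2).sum()+ (p[0]/.002)**2+(p[1]/.004)**2
    r=min((minimize(cost,[0,0,z],method='Nelder-Mead',options=dict(initial_simplex=[[0,0,z],[.003,0,z],[0,.003,z],[0,0,z+.006]])) for z in(-.01,0,.01)),key=lambda r:r.fun)
    print(name,'bbox',b,len(v),'fit',(np.array(x0)+r.x).round(4),round(r.fun,1))
E
python3 - <<'E'
from col import *
d=snap('wrist');save(d,'w7.png');pickle.dump(d,open('w7.pkl','wb'));plan([.5,0,.15],np.pi)
D=pickle.load(open('d0.pkl','rb'))
for n,e in(('wrist',d),('scene',D['scene']),('top',D['top'])): fit(e,[.684,.009,.08],n)
v=np.argwhere(ymask(d,[.684,.009,.08]))
E
```

```text
t 9.43 pos [0.5023 0.0117 0.1506] rpy [3.141 0.449 3.072] shift [ 0.16 -1.18 -0.01] turn [-0.0154  0.4492 -0.0679]
wrist bbox [279.5 310.5 304.5 331.5] 378 fit [0.6856 0.0091 0.0791] 71.5
scene bbox [301.5 180.5 310.5 188.5] 44 fit [0.6842 0.0073 0.0782] 14.6
top bbox [261.5 164.5 271.5 173.5] 55 fit [0.6852 0.0106 0.0742] 19.5
```

View pics/w7.png

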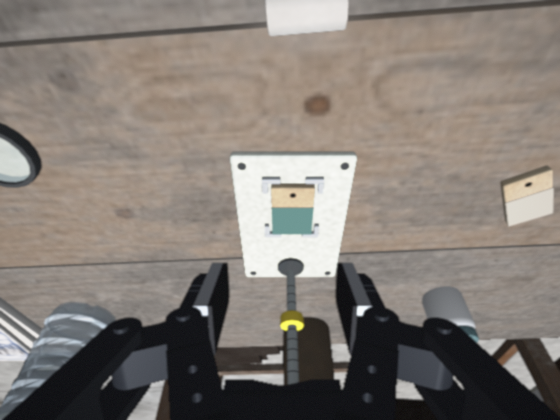

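The view shows the collar at (292,321), spanning columns 280–304 and rows 311–331, with the tile still seated. The fit puts its mid-height at about 0.079 m. Next is the loupe.

Run:
```python
from h import *
plan([.43,-.21,.2],np.pi-.264)
```

```text
t 9.43 pos [0.5023 0.0117 0.1506] rpy [3.141 0.449 3.072] shift [  2.97 -22.61  -6.92] turn [0.044  0.448  0.1916]
```

Call:
play_rows:
  steps:
    - [[0.8,-4,-3],[0.014,0.15,0.06],0.6]
    - [[1.5,-9,-6],[0.03,0.3,0.12],0.6]
    - [[2.5,-15,-6.9],[0.044,0.448,0.19],0.6]
    - [[3,-20,-6.9],[0.044,0.448,0.19],0.6]
    - [[3,-22.6,-6.9],[0.044,0.448,0.19],0.6]
    - [[3,-22.6,-6.9],[0.044,0.448,0.19],0.6]
    - [[3,-22.6,-6.9],[0.044,0.448,0.19],0.6]
    - [[3,-22.6,-6.9],[0.044,0.448,0.19],0.6]
    - [[3,-22.6,-6.9],[0.044,0.448,0.19],0.6]

```text
time_s: 10.55
eef_pos: [0.43, -0.2088, 0.1999]
tool_rot: [3.142, 0.001, 2.881]
wrist_force: [0.3, 0.3, -0.3]
finger_gap: 0.0509
grip_force: 0.0
```

```bash
cat > lou.py <<'E'
from h import *
def red(d,z):
    h=cv2.cvtColor(d['image'],cv2.COLOR_RGB2HSV);m=cv2.inRange(h,(0,140,60),(8,255,255))|cv2.inRange(h,(172,140,60),(180,255,255))
    n,l,st,ce=cv2.connectedComponentsWithStats(m);i=1+np.argmax(st[1:,4]);pts=np.argwhere(l==i)[:,::-1]
    W=np.array([onz(d,x,z) for x in pts]);c=W.mean(0);u,s,v=np.linalg.svd(W[:,:2]-c[:2],full_matrices=False);a=v[0]*np.sign(v[0,0])
    t=(W[:,:2]-c[:2])@v[0]*np.sign(v[0,0]);w=(W[:,:2]-c[:2])@np.array([-a[1],a[0]])
    e0,e1=c[:2]+a*t.min(),c[:2]+a*t.max()
    print('bbox',st[i],'c',c.round(4),'yaw',np.arctan2(a[1],a[0]).round(4),'near end',e0.round(4),'far end',e1.round(4),'len',np.ptp(t).round(4),'wid',np.ptp(w).round(4),'med depth z',np.median([dep(d,x)[2] for x in pts]).round(4))
    return c,a,e0,e1
E
python3 - <<'E'
from lou import *
import pickle
plan([.422,-.213,.2],np.pi-.264)
d=snap('wrist');pickle.dump(d,open('w8.pkl','wb'));red(d,.016);red(pickle.load(open('d0.pkl','rb'))['top'],.016)
E
```

```text
t 10.55 pos [ 0.43   -0.2088  0.1999] rpy [3.142e+00 1.000e-03 2.881e+00] shift [ 0.67 -0.62 -0.01] turn [0.     0.0007 0.0035]
bbox [ 270  119   16  102 1484] c [ 0.4145 -0.2086  0.016 ] yaw -0.2733 near end [ 0.3674 -0.1954] far end [ 0.4663 -0.2231] len 0.1028 wid 0.0152 med depth z 0.0146
bbox [344 260  16  41 267] c [ 0.4164 -0.2072  0.016 ] yaw -0.2741 near end [ 0.3668 -0.1932] far end [ 0.4669 -0.2214] len 0.104 wid 0.0164 med depth z 0.0168
```

Call:
play_rows:
  steps:
    - [[0.88,-0.4,5],[0,0,0.012],0.5]
    - [[0.88,-0.4,10],[0,0,0.012],0.5]
    - [[0.88,-0.4,15],[0,0,0.012],0.5]
    - [[0.88,-0.4,17.5],[0,0,0.012],0.5]
    - [[0.88,-0.4,17.5],[0,0,0.012],0.5]
    - [[0.88,-0.4,17.5],[0,0,0.012],0.5]
    - [[0.88,-0.4,17.5],[0,0,0.012],0.5]

```text
time_s: 11.48
eef_pos: [0.4212, -0.2123, 0.0262]
tool_rot: [-3.141, 0.003, 2.866]
wrist_force: [0.4, 0.9, 0.1]
finger_gap: 0.043
grip_force: 0.0
```

Run:
```python
from lou import *
plan([.4205,-.2104,.005],np.pi-.273)
d=snap('wrist');c,a,e0,e1=red(d,.016)
s=telemetry.sense();A=rot(s['tool_rot']);o=c-s['eef_pos'];print('handle point in tool frame',(A.T@o).round(4))
```

```text
t 11.47 pos [ 0.4212 -0.2123  0.0262] rpy [-3.141e+00  3.000e-03  2.866e+00] shift [0.13 0.17 2.12] turn [-0.0009  0.0032 -0.0023]
bbox [ 269  154   32  187 5456] c [ 0.411  -0.2081  0.016 ] yaw -0.2751 near end [ 0.3657 -0.1953] far end [ 0.4659 -0.2236] len 0.1041 wid 0.015 med depth z 0.0147
handle point in tool frame [0.0108 0.0013 0.01  ]
```

Call:
play_rows:
  steps:
    - [[0.1,0.15,1.2],[0,0,0],0.5]
    - [[0.1,0.15,2.05],[0,0,0],0.5]
    - [[0.1,0.15,2.05],[0,0,0],0.5]
    - [[0.1,0.15,2.05],[0,0,0],0.5]
    - [[0.1,0.15,2.05],[0,0,0],0.05]
    - [[0.1,0.15,2.05],[0,0,0],0.05]
    - [[0.1,0.15,2.05],[0,0,0],0.05]
    - [[0.1,0.15,2.05],[0,0,0],0.05]
    - [[0.1,0.15,2.05],[0,0,0],0.05]
  newtons: 70

```text
time_s: 12.65
eef_pos: [0.4198, -0.2102, 0.0048]
tool_rot: [-3.141, 0.001, 2.866]
wrist_force: [-1.0, 0.8, 5.5]
finger_gap: 0.0139
grip_force: 68.9
```

Call:
play_rows:
  steps:
    - [[0,0,-2],[0,0,0],0.05]
    - [[0,0,-6],[0,0,0],0.05]
    - [[0,3,-10],[0,0,0],0.05]
    - [[-0.3,8,-10.5],[0,0,-0.06],0.05]
    - [[-0.6,13,-10.5],[0,0,-0.12],0.05]
    - [[-0.8,18,-10.5],[0,0,-0.18],0.05]
    - [[-0.8,22,-10.5],[0,0,-0.208],0.05]
    - [[-0.8,24.3,-10.5],[0,0,-0.208],0.05]
    - [[-0.8,24.3,-10.5],[0,0,-0.208],0.05]
    - [[-0.8,24.3,-10.5],[0,0,-0.208],0.05]
    - [[-0.8,24.3,-10.5],[0,0,-0.208],0.05]

```text
time_s: 14.02
eef_pos: [0.4929, 0.0201, 0.1091]
tool_rot: [-3.14, -0.0, 3.072]
wrist_force: [-0.2, -0.7, -0.0]
finger_gap: 0.0141
grip_force: 68.5
```

Run:
```python
from lou import *
import pickle
plan([.4935,.022,.0775],np.pi-.068)
s0=telemetry.sense();d=snap('wrist');s=snap('scene');pickle.dump((d,s,s0),open('w9.pkl','wb'))
zt=s0['eef_pos'][2]-.0048
c,a,e0,e1=red(d,zt+.016)
h=cv2.cvtColor(d['image'],cv2.COLOR_RGB2HSV)
# handle levelness: depth points along handle
m=cv2.inRange(h,(0,140,60),(8,255,255))|cv2.inRange(h,(172,140,60),(180,255,255));p=np.argwhere(m)[:,::-1]
W=np.array([dep(d,x) for x in p]);t=(W[:,:2]-c[:2])@a;ok=(abs(W[:,2]-zt-.016)<.02);print('slope dz/dt',np.polyfit(t[ok],W[ok,2],1),'expected top',zt+.016)
w,_=pickle.load(open('w6.pkl','rb'))
P=np.array([onz(w,np.array([150,40])+np.array(x)/2,.019) for x in[(283,265),(361,265),(358,382),(284,382)]]);print('tile',P.mean(0),np.ptp(P,0))
a_=cv2.resize(d['image'][40:420,80:480],(500,475));b=cv2.resize(s['image'][130:280,220:340],(300,375),interpolation=cv2.INTER_CUBIC)
k=np.zeros((475,800,3),np.uint8);k[:,:500]=a_;k[:375,500:]=b;cv2.imwrite('pics/w9.png',k[:,:,::-1])
```

```text
t 14.03 pos [0.4929 0.0201 0.1091] rpy [-3.14  -0.     3.072] shift [-0.05  0.2   3.16] turn [-0.0014 -0.     -0.0013]
bbox [ 264  166   37  208 6924] c [0.4829 0.0208 0.1203] yaw -0.0713 near end [0.4364 0.0241] far end [0.5408 0.0166] len 0.1046 wid 0.0157 med depth z 0.119
slope dz/dt [0.00608513 0.11897279] expected top 0.12032642589266263
tile [0.58796385 0.01571151 0.019     ] [6.54955735e-02 4.21065906e-02 5.55111512e-17]
```

Call:
play_rows:
  steps:
    - [[-0.07,0.2,1.2],[0,0,0],0.05]
    - [[-0.07,0.2,2.4],[0,0,0],0.05]
    - [[-0.07,0.2,3.1],[0,0,0],0.05]
    - [[-0.07,0.2,3.1],[0,0,0],0.05]
    - [[-0.07,0.2,3.1],[0,0,0],0.05]
    - [[-0.07,0.2,3.1],[0,0,0],0.05]
    - [[-0.07,0.2,3.1],[0,0,0],0.05]
    - [[-0.07,0.2,3.1],[0,0,0],0.05]

```text
time_s: 15.12
eef_pos: [0.4943, 0.0235, 0.0784]
tool_rot: [-3.141, 0.001, 3.074]
wrist_force: [0.3, -0.1, -0.8]
finger_gap: 0.0142
grip_force: 68.5
```

Run:
```python
from lou import *
import col,pickle
plan([.4935,.022,.0775],np.pi-.068)
s0=telemetry.sense();d=snap('wrist');s=snap('scene');pickle.dump((d,s,s0),open('w10.pkl','wb'))
zt=s0['eef_pos'][2]-.0048;c,a,e0,e1=red(d,zt+.016);print('lens est',(e0+.151*a).round(4),'rim mid z',zt+.006)
col.fit(s,[.684,.009,.079],'scene collar')
im=d['image'][40:420,80:480].copy();A=cv2.resize(im,(500,475))
f=s['image'].copy()
b=cv2.resize(f[130:280,220:340],(300,375),interpolation=cv2.INTER_CUBIC)
# overlay predicted rim circle (mid height) in the scene crop
t=np.linspace(0,6.28,60);C=e0+.151*a
u=col.proj(s,np.c_[C[0]+.033*np.cos(t),C[1]+.033*np.sin(t),np.full(60,zt+.012)]);u=(u-[220,130])*2.5
cv2.polylines(b,[u.round().astype(int)],True,(0,255,0),1)
k=np.zeros((475,800,3),np.uint8);k[:,:500]=A;k[:375,500:]=b;cv2.imwrite('pics/w10.png',k[:,:,::-1])
```

```text
t 15.12 pos [0.4943 0.0235 0.0784] rpy [-3.141e+00  1.000e-03  3.074e+00] shift [ 0.07 -0.15  0.09] turn [-0.0006  0.0009  0.0007]
bbox [ 264  166   37  208 6945] c [0.4842 0.0242 0.0896] yaw -0.07 near end [0.4378 0.0274] far end [0.5422 0.0201] len 0.1047 wid 0.0157 med depth z 0.0883
lens est [0.5884 0.0169] rim mid z 0.07963562217118811
scene collar bbox [301.5 180.5 310.5 188.5] 51 fit [0.6843 0.0075 0.078 ] 10.7
```

View pics/w10.png

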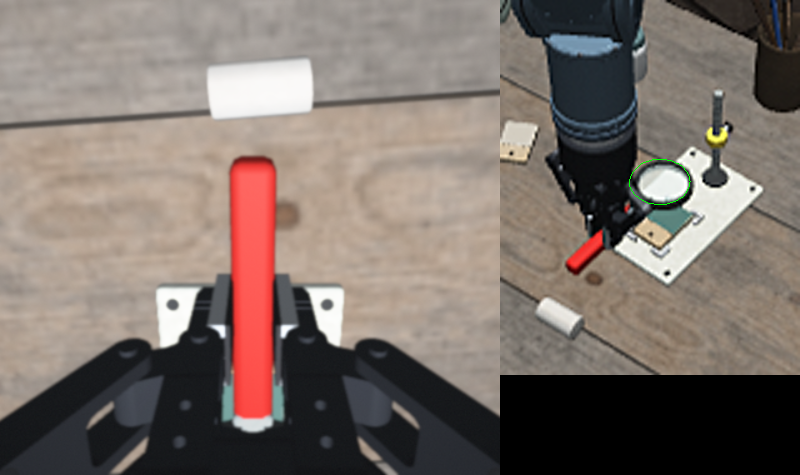

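The final view shows the lens held level over the tile, with the predicted rim outline (660,183) matching the real rim. The collar at (717,137) is undisturbed. One small trim, then let it settle.

Call:
play_rows:
  steps:
    - [[0.03,-0.12,0.09],[0,0,0],0.05]
    - [[0.03,-0.12,0.09],[0,0,0],0.05]
    - [[0.03,-0.12,0.09],[0,0,0],0.05]
    - [[0.03,-0.12,0.09],[0,0,0],0.05]
    - [[0.03,-0.12,0.09],[0,0,0],0.05]
    - [[0.03,-0.12,0.09],[0,0,0],0.05]
    - [[0.03,-0.12,0.09],[0,0,0],0.05]
    - [[0.03,-0.12,0.09],[0,0,0],0.05]

```text
time_s: 16.23
eef_pos: [0.4938, 0.0224, 0.0774]
tool_rot: [-3.141, 0.001, 3.074]
wrist_force: [-0.4, -0.2, 0.2]
finger_gap: 0.0138
grip_force: 68.5
```

Run:
```python
from lou import *
plan([.4935,.022,.0775],np.pi-.068)
s0=telemetry.sense();d=snap('wrist')
zt=s0['eef_pos'][2]-.0048;c,a,e0,e1=red(d,zt+.016);print('lens est',(e0+.151*a).round(4),'rim mid z',zt+.006,abs(s0['qd']).max())
```

```text
t 16.23 pos [0.4938 0.0224 0.0774] rpy [-3.141e+00  1.000e-03  3.074e+00] shift [ 0.02 -0.04 -0.01] turn [-0.0006  0.0006  0.0009]
bbox [ 264  166   37  208 6944] c [0.4838 0.023  0.0886] yaw -0.0696 near end [0.4373 0.0263] far end [0.5417 0.019 ] len 0.1047 wid 0.0157 med depth z 0.0873
lens est [0.5879 0.0158] rim mid z 0.07857532753101484 0.0021947094442612393
```

```bash
python3 -c "
from rig import env;print(env.finish_job())"
```

```text
the job is handed in; nothing more can be done
None
```

I handed the job in at about 16 s: the teal tile lies glaze up between the four stops, and the lens is held still and level over it, about 79 mm above the table, level with the collar to within about 1 mm as measured.

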